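# Seat the specimen pots in their matching holders

### The job

Stand each of the four red-capped specimen pots in the round dark steel holder of its size, the smallest pot in the smallest holder and so on up to the largest, each upright and fully down on the floor of its holder. Keep the pots upright and set them down without dropping them, and leave the dropper bottle and the glass beaker where they stand.

Things in the scene. Friction and masses are not known exactly. Their poses are not given: they have to be found in the camera images.
- pot22: The smallest of four loose round specimen pots: upright plain cylinder 22 mm in diameter (body and cap alike) and 58 mm tall, white plastic body with a pale label band and a red screw cap (top 14 mm). Origin: centre of its underside; z up along its axis. Rigid, closed, 25 g give or take 30 per cent.
- pot36: The second smallest of four loose round specimen pots: upright plain cylinder 36 mm in diameter (body and cap alike) and 50 mm tall, white plastic body with a pale label band and a red screw cap (top 14 mm). Origin: centre of its underside; z up along its axis. Rigid, closed, 45 g give or take 30 per cent.
- pot50: The second largest of four loose round specimen pots: upright plain cylinder 50 mm in diameter (body and cap alike) and 62 mm tall, white plastic body with a pale label band and a red screw cap (top 14 mm). Origin: centre of its underside; z up along its axis. Rigid, closed, 90 g give or take 30 per cent.
- pot64: The largest of four loose round specimen pots: upright plain cylinder 64 mm in diameter (body and cap alike) and 70 mm tall, white plastic body with a pale label band and a red screw cap (top 14 mm). Origin: centre of its underside; z up along its axis. Rigid, closed, 150 g give or take 30 per cent.
- holder22: The smallest of four dark steel pot holders, fixed to the bench: a shallow round open dish, 14 mm tall, rim 52 mm across outside and 42 mm inside; its well narrows to 30 mm across at its flat floor, which lies 5 mm above the bench. It takes the 22 mm pot; the next larger pot does not reach the floor. Origin: centre of its underside, on the bench; z up.
- holder36: The second smallest of four dark steel pot holders, fixed to the bench: a shallow round open dish, 14 mm tall, rim 66 mm across outside and 56 mm inside; its well narrows to 44 mm across at its flat floor, which lies 5 mm above the bench. It takes the 36 mm pot; the next larger pot does not reach the floor. Origin: centre of its underside, on the bench; z up.
- holder50: The second largest of four dark steel pot holders, fixed to the bench: a shallow round open dish, 14 mm tall, rim 80 mm across outside and 70 mm inside; its well narrows to 58 mm across at its flat floor, which lies 5 mm above the bench. It takes the 50 mm pot; the next larger pot does not reach the floor. Origin: centre of its underside, on the bench; z up.
- holder64: The largest of four dark steel pot holders, fixed to the bench: a shallow round open dish, 14 mm tall, rim 94 mm across outside and 84 mm inside; its well narrows to 72 mm across at its flat floor, which lies 5 mm above the bench. It takes the 64 mm pot. Origin: centre of its underside, on the bench; z up.
- dropper: Bystander: small loose amber glass dropper bottle, 28 mm in diameter and 68 mm tall, with a narrow black cap. Origin: centre of its underside; z up. Not a specimen pot.
- beaker: Bystander: small loose open glass beaker, 48 mm in diameter and 55 mm tall. Origin: centre of its underside; z up. Not a specimen pot. (Two more bystanders that are not listed stand on the same part of the bench, both fixed and low: a blue slide box 52 x 80 x 32 mm and a grey control box 55 x 70 x 36 mm.)

How it is judged:
By the outcome, as a careful person would: the job done as asked, in the order asked, and still so for the second after the job is handed in, with the robot touching nothing.
It also fails if it takes over 125 s, if anything falls off the work surface, if the arm or the gripper's body presses on something with over 40 N, if the wrist force passes 120 N, or if a joint passes its speed limit or range.

### The arm

A 6-joint arm with a two-finger parallel gripper is mounted at the origin on the work surface. World frame = base frame: x ahead of the robot, y to its left, z up, the work surface at z = 0. Lengths are in m, angles in rad, forces in N, time in s.
With the tool pointing down it reaches from about 0.35 to 1 m from the base axis. Payload 7.1 kg.
Tool frame: the origin (TCP) lies at the very end of the fingers, on their centre line; the grasp point (between the pads) lies 19 mm behind it (grip_point_offset is the distance from the TCP to the grasp point, in m); z points along the fingers, y is the line along which they close (so a half turn about z gives the same grasp; the last joint's range is limited). The gripper opens to 85 mm and grips with 20 to 120 N. Pads are 22 mm wide; open, the fingers measure 114 mm over their backs; the gripper's body (76 mm by 85 mm) begins 54 mm behind the grasp point. The pads swing forward as they close: fully open they stand 13 mm farther back than shut.
Start: joints at [1.158, 0.423, 1.63, -0, 1.089, -0.019], TCP at [0.24, 0.577, 0.231] pointing down, gripper open.
Joint ranges: [-3, 3], [-0.9, 2.11], [0.09, 2.58], [-1.31, 4.45], [0.11, 2.69], [-2.54, 2.54]. Speed limits (rad/s): [2.39, 2.39, 3.01, 3.14, 3.14, 3.14].

### API

Orientations are given as [roll, pitch, yaw] about the fixed x, y, z axes, in that order (R = Rz(yaw) Ry(pitch) Rx(roll)).
In Python, from station import observe, grab_frame, calibration, sign_off, look_for, regions_of, place_of, grip_point_offset gives the robot as it stands.
- The arm moves only by the tool drive_tool, never from a script. Its argument "targets" is a list that holds one entry, the list of rows, each a list of 5 numbers: the shift along the tool's x, y, z in cm, then the turn about the tool's z in degrees, then the finger opening in cm, from 0 to 8.54. A call has 1 to 8 rows; each row is the pose to reach, as a shift and turn from the pose commanded when the call began, along the tool's axes at that moment; what a row does not reach only later rows make up. A row lasts 1/12 s, in which the tool goes at most 41.7 mm and 7.16 degrees, less where a joint would pass 70% of its speed; a pose out of reach is approached as far as the arm can. A call with a gripper value outside its range is refused whole. The fingers move at their own pace and stop on an object; the grip force is fixed at half the most. Time passes only in rows, so rows that repeat a pose let the fingers close. It gives the time, the measured TCP pose, the force, the opening and the grip force at its end, in the units of the state.
- observe(): the state, without advancing time (a new reading comes with each control period).
- grab_frame(name): name is "scene" or "top" or "wrist"; returns the picture (480x640x3 uint8, red, green, blue); there is no depth.
- calibration(name): a dict with "fx", "fy", "cx", "cy" (pixels), "R" (3x3) and "t" (3): a world point X has camera coordinates R X + t. Camera axes: x right, y down, z forward; pixel columns grow to the right and rows downward; lengths in m; the calibration is good to about 2 mm. A picture is of the moment at which its call begins: read the wrist's pose just before it. calibration takes no time and is no camera call; for the wrist camera it gives the pose at the moment of the call.
- sign_off(): hands the job in; it is judged then, once.
Trained networks look in the newest picture that a camera, given by its name, has taken for a name from the list of things; names that differ only in an ending like _2 or _b are one class to them, and where a whole thing is asked for, a point or a joint stands for the part that bears it (a point fixed in the world has none). Each returns a list of dicts, best first, with "p" (0 to 1); they miss things now and then, are a little off and sometimes report something else, mostly with a low value. They report only what shows in the picture. A call takes as long as a camera call.
- look_for(camera, label): "point" ([column, row] in pixels, amid what is visible of it).
- regions_of(camera, label): "mask" (480x640 bool, what is visible of it) and "point" ([column, row] in pixels, amid what is visible of it).
- place_of(camera, label): "point" ([column, row] in pixels: a listed point, or the origin of a listed thing).
The state is a dict: "t": time; "joints": joint angles; "joint_vel": joint speeds; "joint_torque": joint torques, N m; "tool_pos": TCP position; "eef_rot": TCP orientation; "contact_force": force on the tool from outside, world axes, zero at the start; "moment": the same for the moment, N m; "gripper_width": finger opening in m; "finger_force": force on a finger pad.
Only numpy, scipy, OpenCV 4.12 (cv2) and the standard library are available. Lean on these libraries where they do the work, as an engineer would, in place of code of your own. Each camera call takes 0.05 s, during which the arm holds its last target. There are 200 camera calls.

## Working session

There is one attempt and no reset: what is moved stays moved. The work goes in short steps, Python scripts to look and compute and a tool call to move; the robot and the scene stay as the last step left them, time stands still between calls to the robot, and variables do not carry over. Pictures are saved under pics/ and viewed, at most 14 in all, crops included, and the job is handed in when it is done.

Besides the shell and the picture viewer there is one more tool, called as name(argument=value, ...), one argument or row to a line, values as JSON. drive_tool: Moves the arm, as the interface text tells. Its arguments: {"type":"object","properties":{"targets":{"type":"array"}},"required":["targets"]}

```bash
mkdir -p pics; ls
cat > h.py <<'E'
import numpy as np, cv2
from station import *
def ray(c,px,z):
    k=calibration(c) if isinstance(c,str) else c
    R=np.array(k['R']);t=np.array(k['t'])
    d=R.T@np.array([(px[0]-k['cx'])/k['fx'],(px[1]-k['cy'])/k['fy'],1]);o=-R.T@t
    return (o+d*(z-o[2])/d[2])[:3]
def proj(c,X):
    k=calibration(c) if isinstance(c,str) else c
    p=np.array(k['R'])@X+np.array(k['t']);return [k['fx']*p[0]/p[2]+k['cx'],k['fy']*p[1]/p[2]+k['cy']]
def save(c,n):
    im=grab_frame(c);cv2.imwrite('pics/'+n+'.png',im[:,:,::-1]);return im
E
python3 - <<'E'
from h import *
s=observe();print(s['t'],s['tool_pos'],s['eef_rot'],s['gripper_width'],grip_point_offset)
for c in ['top','scene']:
    im=save(c,c+'0')
    k=calibration(c);print(c,-np.array(k['R']).T@np.array(k['t']))
    for n in ['pot22','pot36','pot50','pot64','holder22','holder36','holder50','holder64','dropper','beaker']:
        r=place_of(c,n)
        print(n,[(round(q['p'],2),np.round(q['point']).tolist(),np.round(ray(c,q['point'],0)[:2],3).tolist()) for q in r[:3]])
E
```

```text
pics
0.0 [0.23955724 0.57665957 0.23052543] [-3.14002047e+00 -3.54396866e-05  2.74781588e+00] 0.08560427269127184 0.0187
top [0.38968697 0.01038436 0.95065825]
pot22 [(0.76, [506.0, 252.0], [0.489, -0.411]), (0.75, [465.0, 308.0], [0.366, -0.314]), (0.7, [254.0, 279.0], [0.433, 0.144])]
pot36 [(0.76, [506.0, 252.0], [0.489, -0.411]), (0.75, [465.0, 308.0], [0.366, -0.314]), (0.7, [254.0, 279.0], [0.433, 0.144])]
pot50 [(0.76, [506.0, 252.0], [0.489, -0.411]), (0.75, [465.0, 308.0], [0.366, -0.314]), (0.7, [254.0, 279.0], [0.433, 0.144])]
pot64 [(0.76, [506.0, 252.0], [0.489, -0.411]), (0.75, [465.0, 308.0], [0.366, -0.314]), (0.7, [254.0, 279.0], [0.433, 0.144])]
holder22 [(0.94, [188.0, 210.0], [0.587, 0.292]), (0.77, [126.0, 236.0], [0.531, 0.426]), (0.67, [315.0, 172.0], [0.673, 0.01])]
holder36 [(0.94, [188.0, 210.0], [0.587, 0.292]), (0.77, [126.0, 236.0], [0.531, 0.426]), (0.67, [315.0, 172.0], [0.673, 0.01])]
holder50 [(0.94, [188.0, 210.0], [0.587, 0.292]), (0.77, [126.0, 236.0], [0.531, 0.426]), (0.67, [315.0, 172.0], [0.673, 0.01])]
holder64 [(0.94, [188.0, 210.0], [0.587, 
[... 741 characters left out ...]
]), (0.62, [370.0, 235.0], [0.435, 0.145])]
holder22 [(0.84, [324.0, 300.0], [0.664, -0.004]), (0.65, [493.0, 248.0], [0.523, 0.431]), (0.53, [445.0, 266.0], [0.58, 0.289])]
holder36 [(0.84, [324.0, 300.0], [0.664, -0.004]), (0.65, [493.0, 248.0], [0.523, 0.431]), (0.53, [445.0, 266.0], [0.58, 0.289])]
holder50 [(0.84, [324.0, 300.0], [0.664, -0.004]), (0.65, [493.0, 248.0], [0.523, 0.431]), (0.53, [445.0, 266.0], [0.58, 0.289])]
holder64 [(0.84, [324.0, 300.0], [0.664, -0.004]), (0.65, [493.0, 248.0], [0.523, 0.431]), (0.53, [445.0, 266.0], [0.58, 0.289])]
dropper [(0.61, [389.0, 287.0], [0.637, 0.14])]
beaker [(0.76, [256.0, 301.0], [0.651, -0.145]), (0.24, [322.0, 244.0], [0.459, 0.018])]
```

View pics/top0.png

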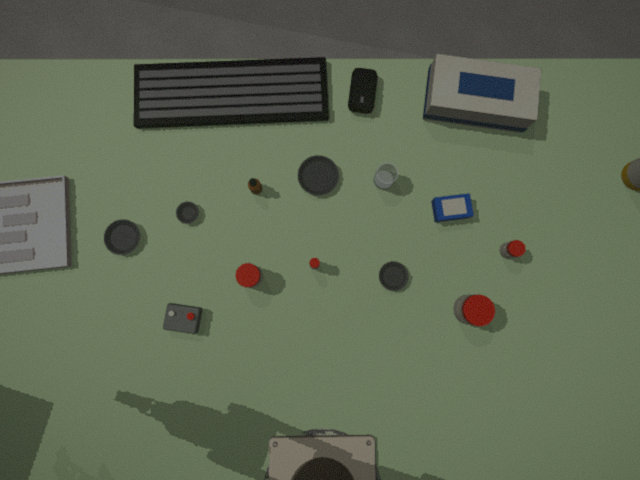

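View pics/scene0.png

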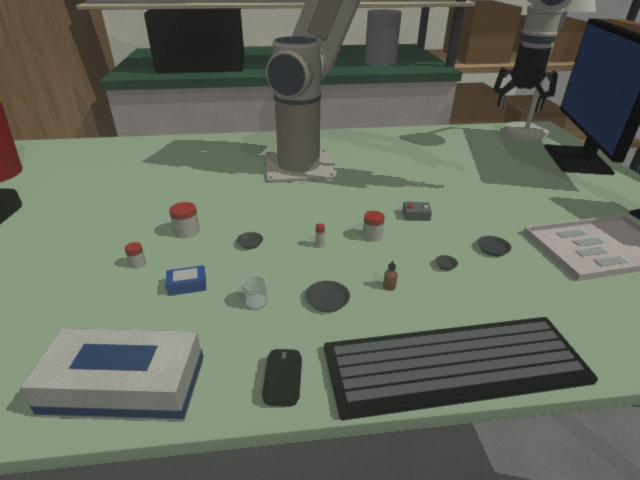

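The top view shows the pots at (314,264) for 22, (515,248) for 36, (248,275) for 50 and (478,310) for 64. The holders are at (188,213) for 22, (394,276) for 36, (123,237) for 50 and (319,175) for 64. The scene view agrees. Next I fit silhouettes in both cameras.

```bash
cat > fit.py <<'E'
from h import *
from scipy.optimize import least_squares
a=np.linspace(0,2*np.pi,72)
def sil(k,xy,parts):
    P=np.array([proj(k,np.array([xy[0]+r*np.cos(b),xy[1]+r*np.sin(b),z])) for r,z in parts for b in a],np.float32)
    m=cv2.moments(cv2.convexHull(P));return np.array([m['m10']/m['m00'],m['m01']/m['m00']]),m['m00']
H={'holder22':(.026,.587,.292),'holder36':(.033,.42,-.16),'holder50':(.040,.531,.43),'holder64':(.047,.673,.01)}
P={'pot22':(.011,.058,.45,0),'pot36':(.018,.05,.489,-.41),'pot50':(.025,.062,.433,.144),'pot64':(.032,.07,.366,-.314)}
def items():
    for n,(r,x,y) in H.items(): yield n,[(r,0),(r,.014)],(x,y)
    for n,(r,h,x,y) in P.items(): yield n,[(r,h-.014),(r,h)],(x,y)
E
python3 - <<'E'
from fit import *
K={};M={};R={}
for c in ['top','scene']:
    im=grab_frame(c);K[c]=calibration(c)
    f=im.astype(int);M[c]=((f[...,0]>90)&(f[...,0]>2*f[...,1])).astype(np.uint8)
    R[c]=[r for r in regions_of(c,'holder64')]
for n,parts,x0 in items():
    each={}
    for c in K:
        p0,A0=sil(K[c],x0,parts)
        if n[0]=='p':
            _,_,st,ce=cv2.connectedComponentsWithStats(M[c]);L=[(ce[i],st[i,4]) for i in range(1,len(ce)) if st[i,4]>15]
        else: L=[(np.argwhere(r['mask'])[:,::-1].mean(0),r['mask'].sum()) for r in R[c] if r['mask'].any()]
        L=[l for l in L if np.hypot(*(l[0]-p0))<25]
        if L:
            ce,A=max(L,key=lambda l:l[1])
            s=least_squares(lambda x:sil(K[c],x,parts)[0]-ce,x0,x_scale=.01);each[c]=(np.round(s.x,4).tolist(),int(A),int(sil(K[c],s.x,parts)[1]))
    print(n,each)
E
```

```text
holder22 {'top': ([0.5803, 0.2915], 408, 485), 'scene': ([0.5749, 0.2904], 273, 357)}
holder36 {'top': ([0.4369, -0.158], 677, 759), 'scene': ([0.4302, -0.1586], 360, 440)}
holder50 {'top': ([0.5266, 0.432], 998, 1163), 'scene': ([0.5222, 0.4324], 520, 653)}
holder64 {'top': ([0.6632, 0.0035], 1328, 1419), 'scene': ([0.6568, 0.0033], 1063, 1294)}
pot22 {'top': ([0.464, 0.0135], 73, 93), 'scene': ([0.4568, 0.0132], 19, 80)}
pot36 {'top': ([0.4924, -0.415], 206, 277), 'scene': ([0.4833, -0.4178], 91, 204)}
pot50 {'top': ([0.4395, 0.1505], 433, 494), 'scene': ([0.4316, 0.1516], 135, 262)}
pot64 {'top': ([0.3642, -0.3196], 765, 867), 'scene': ([0.3543, -0.3215], 227, 388)}
```

```bash
cat > go.py <<'E'
import sys
from h import *
from scipy.spatial.transform import Rotation as Ro
x,y,z=map(float,sys.argv[1:4]);s=observe()
R=Ro.from_euler('xyz',s['eef_rot']).as_matrix()
print('t',round(s['t'],2),'pos',np.round(s['tool_pos'],4),'rpy',np.round(s['eef_rot'],4),'shift cm',np.round(100*R.T@(np.array([x,y,z])-s['tool_pos']),2),'j',np.round(s['joints'],2))
E
python3 go.py 0.462 0.0135 0.16
```

```text
t 1.3 pos [0.2398 0.5772 0.2313] rpy [-3.1416 -0.      2.7478] shift cm [-42.15 -43.52   7.13] j [ 1.16  0.42  1.63  0.    1.09 -0.02]
```

drive_tool(
  targets=[
    [[-42.2,-43.5,7.1,0,8.5],[-42.2,-43.5,7.1,0,8.5],[-42.2,-43.5,7.1,0,8.5],[-42.2,-43.5,7.1,0,8.5],[-42.2,-43.5,7.1,0,8.5],[-42.2,-43.5,7.1,0,8.5],[-42.2,-43.5,7.1,0,8.5],[-42.2,-43.5,7.1,0,8.5]],
  ],
)

```text
t: 1.97
tool_pos: [0.3619, 0.2676, 0.1926]
eef_rot: [3.141, 0.0, 2.748]
contact_force: [0.6, 0.8, 0.1]
gripper_width: 0.085
finger_force: 0.0
```

```bash
python3 go.py 0.462 0.0135 0.16
```

```text
t 1.97 pos [0.3619 0.2676 0.1926] rpy [3.1409e+00 5.0000e-04 2.7483e+00] shift cm [-18.98 -19.63   3.26] j [ 0.61  0.22  2.04 -0.    0.88 -0.57]
```

drive_tool(
  targets=[
    [[-19.0,-19.6,3.2,0,8.5],[-19.0,-19.6,3.2,0,8.5],[-19.0,-19.6,3.2,0,8.5],[-19.0,-19.6,3.2,0,8.5],[-19.0,-19.6,3.2,0,8.5],[-19.0,-19.6,3.2,0,8.5],[-19.0,-19.6,3.2,0,8.5],[-19.0,-19.6,3.2,0,8.5]],
  ],
)

```text
t: 2.63
tool_pos: [0.4636, 0.0117, 0.1604]
eef_rot: [-3.141, 0.002, 2.744]
contact_force: [0.1, 0.0, -0.1]
gripper_width: 0.085
finger_force: 0.0
```

```bash
cat > wr.py <<'E'
# wrist-view fit: python3 wr.py name x0 y0 picname
from fit import *
n=sys.argv[1] if False else None
import sys
n,x0,pn=sys.argv[1],(float(sys.argv[2]),float(sys.argv[3])),sys.argv[4]
parts=dict((a_,b) for a_,b,_ in items())[n]
k=calibration('wrist');im=save('wrist',pn)
f=im.astype(int)
if n[0]=='p':
    m=((f[...,0]>70)&(f[...,0]>2*f[...,1])).astype(np.uint8)
    _,_,st,ce=cv2.connectedComponentsWithStats(m);L=[(ce[i],st[i,4],st[i]) for i in range(1,len(ce)) if st[i,4]>60]
else: L=[(np.argwhere(r['mask'])[:,::-1].mean(0),r['mask'].sum(),r['p']) for r in regions_of('wrist',n) if r['mask'].any()]
p0,A0=sil(k,x0,parts);print('pred',p0,A0)
for ce,A,q in L:
    s=least_squares(lambda x:sil(k,x,parts)[0]-ce,x0,x_scale=.01)
    print(np.round(ce),A,q,'xy',np.round(s.x,4),'area exp',int(sil(k,s.x,parts)[1]))
E
python3 wr.py pot22 0.462 0.0135 w1; python3 go.py 0.462 0.0135 0.02
```

```text
pred [323.1179522  234.64374367] 1209.303276130231
[538. 108.] 7034 [ 490   62   96   94 7034] xy [0.4408 0.1521] area exp 1770
[323. 239.] 1012 [ 306  221   35   38 1012] xy [0.4648 0.0122] area exp 1205
t 2.68 pos [0.4626 0.0133 0.1604] rpy [3.1416e+00 3.0000e-04 2.7436e+00] shift cm [ 0.06 -0.   14.04] j [ 0.    0.3   2.03 -0.    0.81 -1.17]
```

View pics/w1.png

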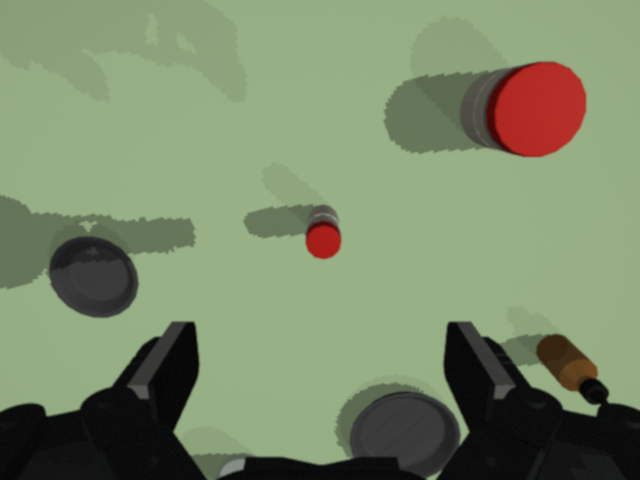

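The small pot's cap shows at (323,239), pot50's at (538,108), and the nearest holders and the dropper are clear of the fingers. The fit puts pot22 at (0.4645, 0.0125).

drive_tool(
  targets=[
    [[-0.2,0,4,0,8.5],[-0.2,0,8,0,8.5],[-0.2,0,11.5,0,8.5],[-0.2,0,13.8,0,8.5],[-0.2,0,13.8,0,1.5],[-0.2,0,13.8,0,1.5],[-0.2,0,13.8,0,1.5],[-0.2,0,13.8,0,1.5]],
  ],
)

```text
t: 3.35
tool_pos: [0.4649, 0.015, 0.0243]
eef_rot: [3.14, 0.003, 2.748]
contact_force: [-0.5, 0.3, -0.5]
gripper_width: 0.038
finger_force: 0.0
```

drive_tool(
  targets=[
    [[0,0,0,0,1],[0,0,0,0,1],[0,0,0,0,1],[0,0,0,0,1],[0,0,0,0,1],[0,0,0,0,1]],
  ],
)

```text
t: 3.85
tool_pos: [0.4648, 0.0148, 0.0242]
eef_rot: [3.14, 0.003, 2.748]
contact_force: [-1.2, 0.9, 8.9]
gripper_width: 0.021
finger_force: 58.2
```

```bash
python3 go.py 0.578 0.291 0.13
```

```text
t 3.85 pos [0.4648 0.0148 0.0242] rpy [3.1402e+00 2.9000e-03 2.7476e+00] shift cm [  0.12  29.87 -10.54] j [ 0.01  0.56  2.08  0.    0.49 -1.17]
```

drive_tool(
  targets=[
    [[0,0,-3,0,1],[0,0,-7,0,1],[0.1,3.8,-10,0,1],[0.1,29.9,-11.5,0,1],[0.1,29.9,-11.5,0,1],[0.1,29.9,-11.5,0,1],[0.1,29.9,-11.5,0,1],[0.1,29.9,-11.5,0,1]],
  ],
)

```text
t: 4.52
tool_pos: [0.5556, 0.2392, 0.135]
eef_rot: [3.14, 0.001, 2.748]
contact_force: [0.4, -0.0, 0.7]
gripper_width: 0.0206
finger_force: 58.7
```

drive_tool(
  targets=[
    [[0,4.5,0,0,1],[0,5,0,0,1],[0,5,0,0,1],[0,5,0,0,1]],
  ],
)

```text
t: 4.85
tool_pos: [0.5735, 0.2831, 0.1336]
eef_rot: [-3.141, -0.0, 2.749]
contact_force: [-0.4, -0.8, -0.5]
gripper_width: 0.0206
finger_force: 58.8
```

```bash
python3 wr.py holder22 0.578 0.291 w2;python3 go.py 0.578 0.291 0.03
```

```text
pred [335.22524813 231.77449649] 5282.413533221465
[335. 238.] 4644 0.82 xy [0.5818 0.2892] area exp 5233
[528.  65.] 15573 0.65 xy [0.5282 0.431 ] area exp 7845
[ 27. 441.] 2824 0.56 xy [0.6436 0.0085] area exp 4109
t 4.95 pos [0.5733 0.2818 0.1334] rpy [-3.1405e+00 -7.0000e-04  2.7470e+00] shift cm [-0.09  1.05 10.34] j [ 0.44  0.56  1.66 -0.    0.92 -0.74]
```

View pics/w2.png

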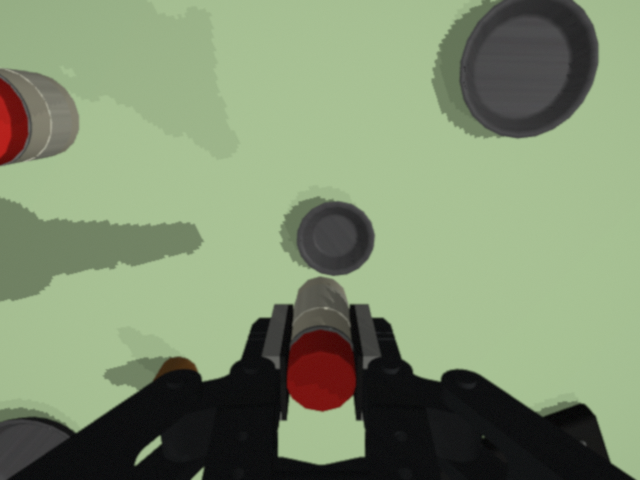

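The held pot is centred between the fingers. holder22 is at (336,238), near (0.581, 0.290).

drive_tool(
  targets=[
    [[-0.4,1.1,3,0,1],[-0.4,1.1,6,0,1],[-0.4,1.1,7.5,0,1],[-0.4,1.1,7.5,0,1],[-0.4,1.1,7.5,0,1]],
  ],
)

```text
t: 5.37
tool_pos: [0.5813, 0.2905, 0.0579]
eef_rot: [-3.14, -0.002, 2.747]
contact_force: [0.5, -0.1, -0.2]
gripper_width: 0.0206
finger_force: 58.8
```

```bash
python3 go.py 0.581 0.290 0.0295; python3 wr.py holder22 0.581 0.290 w3
```

```text
t 5.37 pos [0.5813 0.2905 0.0579] rpy [-3.1397e+00 -1.7000e-03  2.7467e+00] shift cm [ 0.   -0.05  2.84] j [ 0.45  0.68  1.66 -0.    0.81 -0.73]
pred [320.46361179 273.70739719] 9657.664062357973
[319. 264.] 5673 0.73 xy [0.5762 0.2913] area exp 9799
[570.  65.] 18418 0.56 xy [0.5354 0.4202] area exp 15671
```

View pics/w3.png

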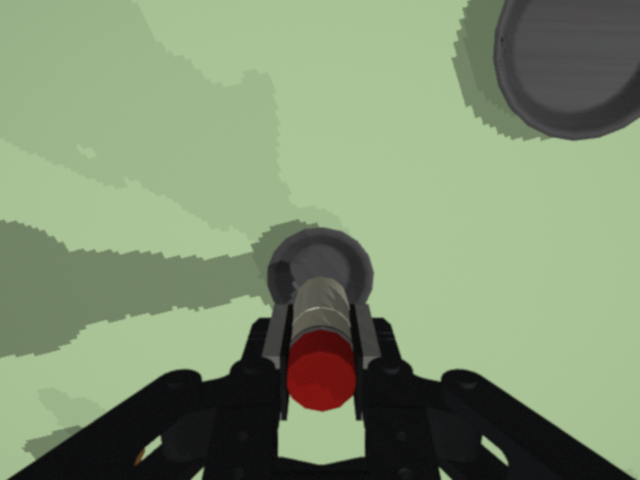

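Run:
```python
from fit import *
k=calibration('wrist')
for xy in [(.581,.29),(.584,.289),(.578,.291)]:
    for z in (0,.014):
        P=np.array([proj(k,np.array([xy[0]+.026*np.cos(b),xy[1]+.026*np.sin(b),z])) for b in a]);print(xy,z,P.min(0).round(),P.max(0).round())
# where is pot bottom (z=.0337-.. ) centre if pot axis at TCP
s=observe();p=s['tool_pos'];print([np.round(proj(k,np.array([p[0],p[1],z]))) for z in (p[2]-.0242,p[2]+.0338)])
```

```text
(0.581, 0.29) 0 [265. 215.] [369. 311.]
(0.581, 0.29) 0.014 [261. 222.] [372. 324.]
(0.584, 0.289) 0 [266. 221.] [369. 317.]
(0.584, 0.289) 0.014 [262. 229.] [372. 330.]
(0.578, 0.291) 0 [264. 208.] [368. 306.]
(0.578, 0.291) 0.014 [261. 215.] [371. 319.]
[array([321., 297.]), array([322., 381.])]
```

```bash
cat > rim.py <<'E'
# fit a holder's rim (z=14mm) centre to visible outer edge: rim.py holder x0 y0 pic(new)
import sys
from fit import *
n,x0,pn=sys.argv[1],[float(v) for v in sys.argv[2:4]],sys.argv[4]
k=calibration('wrist');im=save('wrist',pn);r=H[n][0]
hsv=cv2.cvtColor(im,cv2.COLOR_RGB2HSV);m=((hsv[...,1]<45)&(hsv[...,2]<110)).astype(np.uint8)
m=cv2.medianBlur(m,5)
def inside(rr,x):  # fraction of grey on ring
    P=np.array([proj(k,np.array([x[0]+rr*np.cos(b),x[1]+rr*np.sin(b),.014])) for b in np.linspace(0,2*np.pi,180)]).round().astype(int)
    ok=(P[:,0]>=0)&(P[:,0]<640)&(P[:,1]>=0)&(P[:,1]<330)
    P=P[ok];return m[P[:,1],P[:,0]].mean() if len(P)>20 else 0
best=[]
for dx in np.arange(-.01,.0101,.0005):
  for dy in np.arange(-.01,.0101,.0005):
    x=(x0[0]+dx,x0[1]+dy);best.append((inside(r-.0012,x)-inside(r+.0015,x),x))
best.sort(reverse=True);X=np.array([b[1] for b in best[:10]])
print('best',best[0][0].round(2),X.mean(0).round(4),X.std(0).round(4))
E
python3 rim.py holder22 .581 .29 w4
```

```text
best 0.55 [0.5822 0.2888] [0.0005 0.0007]
```

drive_tool(
  targets=[
    [[-0.2,0,1,0,1],[-0.2,0,1.8,0,1],[-0.2,0,2.3,0,1],[-0.2,0,2.6,0,1],[-0.2,0,2.8,0,1],[-0.2,0,2.8,0,1]],
  ],
)

```text
t: 6.02
tool_pos: [0.5837, 0.291, 0.0298]
eef_rot: [-3.141, -0.001, 2.748]
contact_force: [-0.2, -0.6, 0.1]
gripper_width: 0.0203
finger_force: 58.9
```

drive_tool(
  targets=[
    [[0,0,0.05,0,1],[0,0,0.1,0,1]],
  ],
)

```text
t: 6.18
tool_pos: [0.584, 0.2912, 0.0294]
eef_rot: [3.141, 0.0, 2.748]
contact_force: [1.0, 0.1, -0.4]
gripper_width: 0.0205
finger_force: 58.9
```

drive_tool(
  targets=[
    [[0,0,0.05,0,1],[0,0,0.1,0,1],[0,0,0.1,0,1]],
  ],
)

```text
t: 6.43
tool_pos: [0.5841, 0.2912, 0.0293]
eef_rot: [3.141, 0.0, 2.748]
contact_force: [-2.1, -1.1, 7.0]
gripper_width: 0.0209
finger_force: 59.4
```

Contact comes at the height expected for the floor, so I release and rise.

drive_tool(
  targets=[
    [[0,0,0,0,4],[0,0,0,0,5],[0,0,0,0,5],[0,0,0,0,5],[0,0,-3,0,5],[0,0,-7,0,8.5],[0,0,-10,0,8.5],[0,0,-10,0,8.5]],
  ],
)

```text
t: 7.1
tool_pos: [0.5877, 0.2929, 0.1349]
eef_rot: [3.134, 0.007, 2.748]
contact_force: [1.2, 0.8, 1.1]
gripper_width: 0.0835
finger_force: 0.0
```

```bash
python3 wr.py pot22 0.584 0.2912 w5; python3 go.py .4924 -.416 .2
```

```text
pred [314.81676293 246.20867496] 1491.4838334685192
[315. 251.] 1307 [ 295  230   40   43 1307] xy [0.5867 0.29  ] area exp 1486
t 7.15 pos [0.5863 0.2922 0.1322] rpy [3.1362 0.0049 2.7478] shift cm [-18.54 -68.97  -7.06] j [ 0.44  0.58  1.63  0.    0.93 -0.73]
```

View pics/w5.png

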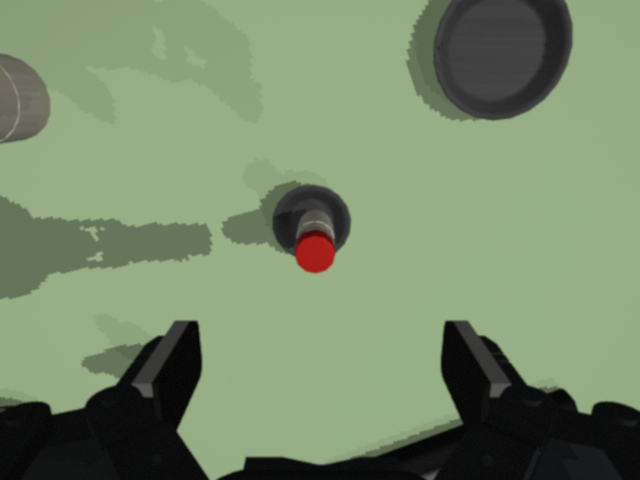

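pot22 stands upright in its holder, cap at (315,251). Next is pot36.

drive_tool(
  targets=[
    [[-18.5,-69,-3,0,8.5],[-18.5,-69,-3,0,8.5],[-18.5,-69,-3,0,8.5],[-18.5,-69,-3,0,8.5],[-18.5,-69,-3,0,8.5],[-18.5,-69,-3,0,8.5],[-18.5,-69,-3,0,8.5],[-18.5,-69,-3,0,8.5]],
  ],
)

```text
t: 7.82
tool_pos: [0.5386, -0.0408, 0.1412]
eef_rot: [-3.141, -0.002, 2.748]
contact_force: [1.5, 0.6, -0.5]
gripper_width: 0.0852
finger_force: 0.0
```

drive_tool(
  targets=[
    [[-9.3,-36,-1,0,8.5],[-9.3,-36,-1,0,8.5],[-9.3,-36,-1,0,8.5],[-9.3,-36,-1,0,8.5],[-9.3,-36,-1,0,8.5],[-9.3,-36,-1,0,8.5],[-9.3,-36,-1,0,8.5],[-9.3,-36,-1,0,8.5]],
  ],
)

```text
t: 8.48
tool_pos: [0.4919, -0.3705, 0.1499]
eef_rot: [3.141, -0.002, 2.748]
contact_force: [0.6, 0.4, -0.5]
gripper_width: 0.085
finger_force: 0.0
```

```bash
python3 go.py .4924 -.416 .16
```

```text
t 8.48 pos [ 0.4919 -0.3705  0.1499] rpy [ 3.1410e+00 -2.1000e-03  2.7476e+00] shift cm [-1.79 -4.18 -1.02] j [-0.66  0.51  1.7   0.    0.93 -1.84]
```

drive_tool(
  targets=[
    [[-1.8,-4.2,0,0,8.5],[-1.8,-4.2,0,0,8.5],[-1.8,-4.2,0,0,8.5],[-1.8,-4.2,0,0,8.5]],
  ],
)

```text
t: 8.82
tool_pos: [0.4929, -0.4138, 0.1497]
eef_rot: [3.14, -0.003, 2.747]
contact_force: [0.0, 1.2, -0.5]
gripper_width: 0.085
finger_force: 0.0
```

```bash
python3 wr.py pot36 .4924 -.416 w6; python3 go.py .4924 -.416 .02
```

```text
pred [317.39722098 240.70203618] 3036.8781504877843
[404.   2.] 216 [378   0  52   6 216] xy [ 0.3914 -0.3253] area exp 4855
[319. 241.] 2682 [ 290  211   58   59 2682] xy [ 0.4928 -0.4149] area exp 3037
t 8.87 pos [ 0.4931 -0.413   0.15  ] rpy [ 3.1404e+00 -2.6000e-03  2.7481e+00] shift cm [-0.08 -0.32 13.  ] j [-0.72  0.55  1.64  0.    0.96 -1.89]
```

drive_tool(
  targets=[
    [[-0.1,-0.2,4,0,8.5],[-0.1,-0.2,8,0,8.5],[-0.1,-0.2,11.5,0,8.5],[-0.1,-0.2,13.5,0,8.5],[-0.1,-0.2,13.6,0,6],[-0.1,-0.2,13.6,0,2.5],[-0.1,-0.2,13.6,0,2.5],[-0.1,-0.2,13.6,0,2.5]],
  ],
)

```text
t: 9.53
tool_pos: [0.4954, -0.4173, 0.0174]
eef_rot: [-3.141, 0.003, 2.749]
contact_force: [-0.1, 1.1, 0.8]
gripper_width: 0.0383
finger_force: 1.1
```

drive_tool(
  targets=[
    [[0,0,0,0,2.5],[0,0,0,0,2.5],[0,0,0,0,2.5],[0,0,0,0,2.5],[0,0,0,0,2.5]],
  ],
)

```text
t: 9.95
tool_pos: [0.4954, -0.4177, 0.0177]
eef_rot: [-3.141, 0.004, 2.748]
contact_force: [0.5, 2.2, 8.2]
gripper_width: 0.0342
finger_force: 59.9
```

```bash
python3 go.py .436 -.159 .12
```

```text
t 9.95 pos [ 0.4954 -0.4177  0.0177] rpy [-3.1408  0.0037  2.7477] shift cm [ 15.38  21.6  -10.3 ] j [-0.72  0.74  1.67  0.    0.73 -1.9 ]
```

drive_tool(
  targets=[
    [[0,0,-3,0,2.5],[0,0,-7,0,2.5],[1,1.5,-10.2,0,2.5],[15.4,21.6,-10.3,0,2.5],[15.4,21.6,-10.3,0,2.5],[15.4,21.6,-10.3,0,2.5],[15.4,21.6,-10.3,0,2.5],[15.4,21.6,-10.3,0,2.5]],
  ],
)

```text
t: 10.62
tool_pos: [0.4429, -0.1949, 0.1192]
eef_rot: [-3.142, 0.002, 2.747]
contact_force: [1.6, 0.6, -1.1]
gripper_width: 0.0345
finger_force: 59.9
```

```bash
python3 go.py .436 -.159 .12
```

```text
t 10.62 pos [ 0.4429 -0.1949  0.1192] rpy [-3.1415e+00  2.1000e-03  2.7470e+00] shift cm [ 2.02  3.05 -0.08] j [-0.44  0.39  2.01  0.    0.73 -1.62]
```

Pause a little short of the holder, where its whole rim is in view, to measure it.

drive_tool(
  targets=[
    [[1.3,3,0,0,2.5],[1.3,3,0,0,2.5],[1.3,3,0,0,2.5],[1.3,3,0,0,2.5]],
  ],
)

```text
t: 10.95
tool_pos: [0.4439, -0.164, 0.119]
eef_rot: [-3.141, 0.002, 2.749]
contact_force: [-0.2, -0.6, 0.1]
gripper_width: 0.0346
finger_force: 60.0
```

```bash
python3 go.py .436 -.159 .02; python3 rim.py holder36 .436 -.159 w7;  python3 wr.py holder36 .436 -.159 w7
python3 - <<'E'
from fit import *
k=calibration('wrist');p=observe()['tool_pos'];im=cv2.imread('pics/w7.png').astype(int)
m=((im[...,2]>70)&(im[...,2]>2*im[...,1])).astype(np.uint8);_,_,st,ce=cv2.connectedComponentsWithStats(m);print(st[1:].tolist())
zt=p[2]-.0177+.05
Q=np.array([proj(k,np.array([p[0]+.018*np.cos(b),p[1]+.018*np.sin(b),zt])) for b in a]);print(Q.min(0),Q.max(0))
E
```

```text
t 10.95 pos [ 0.4439 -0.164   0.119 ] rpy [-3.1415e+00  2.5000e-03  2.7486e+00] shift cm [0.95 0.16 9.9 ] j [-0.38  0.38  2.04 -0.    0.72 -1.56]
best 0.52 [ 0.4395 -0.1594] [0.0006 0.0008]
pred [324.74340816 221.33898752] 9522.867612212664
[620. 422.] 3261 0.87 xy [ 0.6554 -0.0204] area exp 7210
[328. 220.] 7721 0.67 xy [ 0.4361 -0.1571] area exp 9540
[[0, 191, 33, 110, 2146], [35, 269, 1, 1, 1], [24, 277, 1, 1, 1], [27, 277, 1, 1, 1], [19, 288, 3, 2, 3], [263, 296, 117, 118, 10921]]
[261.56813766 323.73763747] [382.03096702 426.85810644]
```

View pics/w7.png

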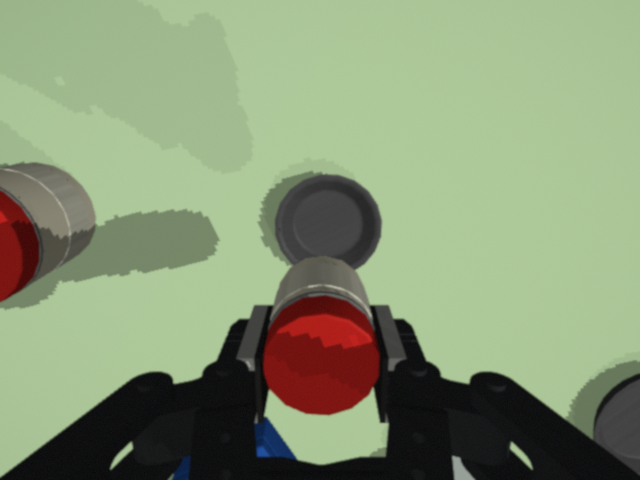

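The pot sits about 3.7 mm forward in the grip (cap bottom edge at row 414, predicted 427). The holder rim spans columns 276–381 and rows 174–270.

drive_tool(
  targets=[
    [[0.4,0.3,3,0,2.5],[0.4,0.3,6,0,2.5],[0.4,0.3,6.9,0,2.5],[0.4,0.3,6.9,0,2.5],[0.4,0.3,6.9,0,2.5]],
  ],
)

```text
t: 11.52
tool_pos: [0.4404, -0.1598, 0.0491]
eef_rot: [-3.142, -0.001, 2.747]
contact_force: [0.7, 0.1, -0.4]
gripper_width: 0.0344
finger_force: 60.0
```

```bash
python3 go.py .4414 -.16 .0227; python3 rim.py holder36 .438 -.1585 w8
python3 - <<'E'
from fit import *
k=calibration('wrist')
for x in [.435,.438,.441]:
    Q=np.array([proj(k,np.array([x+.033*np.cos(b),-.1585+.033*np.sin(b),.014])) for b in a]);print(x,Q.min(0),Q.max(0))
p=observe()['tool_pos'];c=p[:2]+.0037*np.array([-.923,.383]);z=p[2]-.0177
Q=np.array([proj(k,np.array([c[0]+.018*np.cos(b),c[1]+.018*np.sin(b),z])) for b in a]);print('pot bottom',Q.min(0),Q.max(0))
E
```

```text
t 11.52 pos [ 0.4404 -0.1598  0.0491] rpy [-3.1415e+00 -1.1000e-03  2.7468e+00] shift cm [-0.11  0.02  2.64] j [-0.37  0.52  2.07 -0.    0.56 -1.55]
best 0.68 [ 0.4398 -0.1587] [0.0004 0.0006]
0.435 [245.19807256 200.82175201] [393.37490872 338.78746063]
0.438 [248.12208615 207.22818379] [395.64071128 343.9739126 ]
0.441 [251.02027291 213.57511851] [397.88650876 349.11699464]
pot bottom [277.32079393 253.77576878] [365.63983958 334.58652171]
```

View pics/w8.png

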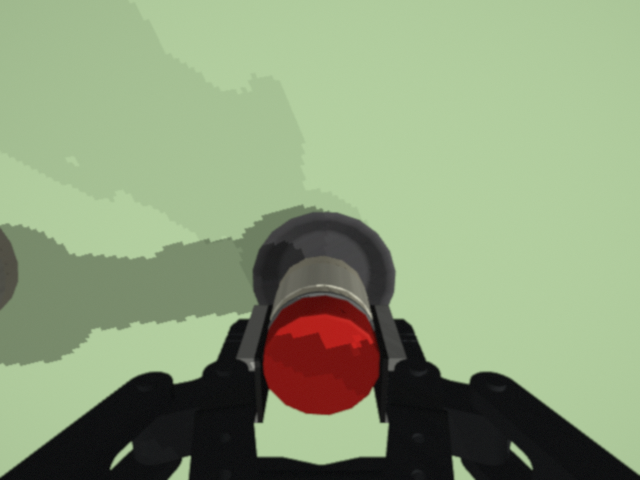

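drive_tool(
  targets=[
    [[-0.2,0.05,1,0,2.5],[-0.2,0.05,1.8,0,2.5],[-0.2,0.05,2.3,0,2.5],[-0.2,0.05,2.5,0,2.5],[-0.2,0.05,2.6,0,2.5],[-0.2,0.05,2.65,0,2.5],[-0.2,0.05,2.7,0,2.5],[-0.2,0.05,2.7,0,2.5]],
  ],
)

```text
t: 12.23
tool_pos: [0.4421, -0.1594, 0.0227]
eef_rot: [-3.142, -0.001, 2.748]
contact_force: [-2.4, 0.6, 7.8]
gripper_width: 0.0344
finger_force: 61.0
```

Contact at z = 0.0227, the height for the floor. Release and rise.

drive_tool(
  targets=[
    [[0,0,0,0,5],[0,0,0,0,6],[0,0,0,0,6],[0,0,0,0,6],[0,0,-3,0,6],[0,0,-7,0,8.5],[0,0,-11,0,8.5],[0,0,-12,0,8.5]],
  ],
)

```text
t: 12.9
tool_pos: [0.4451, -0.1606, 0.1469]
eef_rot: [3.141, 0.007, 2.748]
contact_force: [1.5, 0.1, 0.2]
gripper_width: 0.0851
finger_force: 0.0
```

```bash
python3 wr.py pot36 .44 -.159 w9; python3 rim.py holder36 .44 -.1585 w9; python3 go.py .44 .151 .14
```

```text
pred [320.43772071 231.39593648] 3147.6993705637287
[ 24. 228.] 5136 [   0  171   63  115 5136] xy [ 0.371 -0.321] area exp 3815
[321. 232.] 3002 [ 290  201   63   62 3002] xy [ 0.4406 -0.1588] area exp 3144
best 0.49 [ 0.4391 -0.1591] [0.0005 0.0008]
t 13.0 pos [ 0.4442 -0.1602  0.1445] rpy [3.1415 0.0059 2.7478] shift cm [12.33 28.58  0.38] j [-0.37  0.33  2.03 -0.    0.77 -1.55]
```

drive_tool(
  targets=[
    [[12.4,28.6,0,0,8.5],[12.4,28.6,0,0,8.5],[12.4,28.6,0,0,8.5],[12.4,28.6,0,0,8.5],[12.4,28.6,0,0,8.5],[12.4,28.6,0,0,8.5],[12.4,28.6,0,0,8.5],[12.4,28.6,0,0,8.5]],
  ],
)

```text
t: 13.67
tool_pos: [0.4366, 0.1555, 0.1406]
eef_rot: [-3.141, -0.002, 2.75]
contact_force: [-0.6, -0.6, -0.2]
gripper_width: 0.0848
finger_force: 0.0
```

drive_tool(
  targets=[
    [[0,0,0,0,8.5],[0,0,0,0,8.5],[0,0,0,0,8.5]],
  ],
)

```text
t: 13.92
tool_pos: [0.4367, 0.1515, 0.1409]
eef_rot: [-3.14, -0.002, 2.748]
contact_force: [0.0, -0.8, 0.6]
gripper_width: 0.0849
finger_force: 0.0
```

```bash
python3 wr.py pot50 .44 .151 w10; python3 go.py .44 .151 .02
```

```text
pred [323.05373504 256.11846891] 6580.188188611297
[473.  24.] 792 [458   8  31  33 792] xy [0.3593 0.2612] area exp 10677
[320. 258.] 5988 [ 276  214   89   87 5988] xy [0.4403 0.1492] area exp 6564
[624. 383.] 867 [605 361  35  39 867] xy [0.5892 0.2915] area exp 6017
t 13.97 pos [0.4369 0.1511 0.1411] rpy [-3.1401e+00 -1.5000e-03  2.7471e+00] shift cm [-0.31  0.12 12.11] j [ 0.31  0.33  2.05 -0.    0.77 -0.87]
```

drive_tool(
  targets=[
    [[-0.2,-0.1,4,0,8.5],[-0.2,-0.1,8,0,8.5],[-0.2,-0.1,11,0,8.5],[-0.2,-0.1,12.4,0,8.5],[-0.2,-0.1,12.5,0,6],[-0.2,-0.1,12.5,0,4],[-0.2,-0.1,12.5,0,4],[-0.2,-0.1,12.5,0,4]],
  ],
)

```text
t: 14.63
tool_pos: [0.4402, 0.1503, 0.0184]
eef_rot: [3.14, 0.002, 2.747]
contact_force: [-0.2, -0.4, -1.0]
gripper_width: 0.0489
finger_force: 61.9
```

drive_tool(
  targets=[
    [[0,0,0,0,4],[0,0,0,0,4],[0,0,0,0,4],[0,0,0,0,4]],
  ],
)

```text
t: 14.97
tool_pos: [0.4399, 0.1506, 0.0181]
eef_rot: [3.141, 0.002, 2.748]
contact_force: [-0.3, -1.1, 8.2]
gripper_width: 0.0493
finger_force: 62.2
```

```bash
python3 go.py .524 .425 .13
```

```text
t 14.97 pos [0.4399 0.1506 0.0181] rpy [3.1405e+00 1.5000e-03 2.7480e+00] shift cm [  2.74  28.58 -11.16] j [ 0.3   0.58  2.08 -0.    0.48 -0.87]
```

drive_tool(
  targets=[
    [[0,0,-3,0,4],[0,0,-7,0,4],[0.3,2,-10.5,0,4],[2,28.6,-11.2,0,4],[2,28.6,-11.2,0,4],[2,28.6,-11.2,0,4],[2,28.6,-11.2,0,4],[2,28.6,-11.2,0,4]],
  ],
)

```text
t: 15.63
tool_pos: [0.5116, 0.3692, 0.1282]
eef_rot: [3.141, 0.0, 2.748]
contact_force: [1.1, -0.5, -0.2]
gripper_width: 0.0489
finger_force: 62.4
```

```bash
python3 go.py .526 .4315 .12
```

```text
t 15.63 pos [0.5116 0.3692 0.1282] rpy [3.1411e+00 3.0000e-04 2.7481e+00] shift cm [1.06 6.31 0.82] j [ 0.61  0.56  1.68 -0.    0.9  -0.57]
```

drive_tool(
  targets=[
    [[0.5,4,0,0,4],[0.8,6.3,0.5,0,4],[0.8,6.3,3,0,4],[0.8,6.3,6,0,4],[0.8,6.3,7,0,4],[0.8,6.3,7,0,4],[0.8,6.3,7,0,4],[0.8,6.3,7,0,4]],
  ],
)

```text
t: 16.3
tool_pos: [0.5291, 0.4287, 0.0592]
eef_rot: [3.14, 0.001, 2.747]
contact_force: [-1.0, 0.4, -0.8]
gripper_width: 0.0484
finger_force: 62.4
```

```bash
python3 go.py .526 .4315 .0231; python3 rim.py holder50 .526 .4315 w11
cat > chk.py <<'E'
# chk.py potname tcp_z_at_grasp: cap extents seen / predicted -> offset of pot along tool x
import sys
from fit import *
n=sys.argv[1];r,h=P[n][:2];k=calibration('wrist');im=save('wrist','chk_'+n)
f=im.astype(int);m=((f[...,0]>70)&(f[...,0]>2*f[...,1])).astype(np.uint8);_,_,st,_=cv2.connectedComponentsWithStats(m)
s=max((q for q in st[1:] if abs(q[0]+q[2]/2-320)<30),key=lambda q:q[4]);print('seen l,r,bottom',s[0],s[0]+s[2],s[1]+s[3])
p=observe()['tool_pos']
for o in (0,.002,.004):
    c=p[:2]+o*np.array([-.923,.383]);z=p[2]-float(sys.argv[2])
    for zz in (z+h,z): 
        Q=np.array([proj(k,np.array([c[0]+r*np.cos(b),c[1]+r*np.sin(b),zz])) for b in a]);print(o,'cap' if zz>z else 'base',Q.min(0).round(),Q.max(0).round())
E
python3 chk.py pot50 .0181
```

```text
t 16.3 pos [0.5291 0.4287 0.0592] rpy [3.1398e+00 1.0000e-03 2.7474e+00] shift cm [0.4  0.13 3.61] j [ 0.66  0.71  1.58  0.    0.85 -0.51]
best 0.6 [0.5292 0.428 ] [0.0003 0.0007]
seen l,r,bottom 232 411 465
0 cap [231. 322.] [414. 475.]
0 base [261. 246.] [382. 356.]
0.002 cap [230. 314.] [414. 470.]
0.002 base [260. 241.] [382. 352.]
0.004 cap [230. 307.] [415. 464.]
0.004 base [260. 236.] [383. 348.]
```

View pics/w11.png

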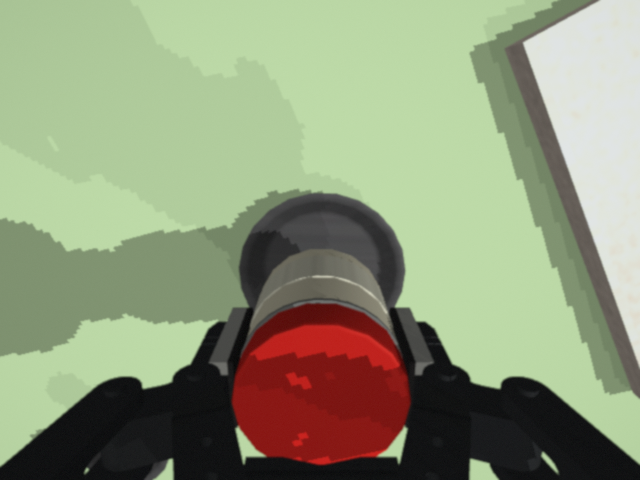

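drive_tool(
  targets=[
    [[-0.1,0,1.2,0,4],[-0.1,0,2.2,0,4],[-0.1,0,3,0,4],[-0.1,0,3.4,0,4],[-0.1,0,3.55,0,4],[-0.1,0,3.6,0,4],[-0.1,0,3.65,0,4],[-0.1,0,3.7,0,4]],
  ],
)

```text
t: 17.07
tool_pos: [0.5285, 0.4272, 0.0231]
eef_rot: [-3.139, -0.001, 2.748]
contact_force: [-11.0, -8.8, 33.2]
gripper_width: 0.0489
finger_force: 65.0
```

drive_tool(
  targets=[
    [[0,0,0,0,4],[0,0,0,0,4]],
  ],
)

```text
t: 17.23
tool_pos: [0.5285, 0.4272, 0.0231]
eef_rot: [-3.139, -0.001, 2.748]
contact_force: [-9.8, -9.0, 27.1]
gripper_width: 0.049
finger_force: 65.0
```

It is on the floor (z 0.0231) but pressing at 27 N. I ease off by 1.5 mm of command before opening.

drive_tool(
  targets=[
    [[0,0,-0.08,0,4],[0,0,-0.12,0,4]],
  ],
)

```text
t: 17.4
tool_pos: [0.5284, 0.4272, 0.0231]
eef_rot: [-3.14, -0.001, 2.748]
contact_force: [-6.7, -5.6, 15.0]
gripper_width: 0.0488
finger_force: 63.9
```

drive_tool(
  targets=[
    [[0,0,-0.08,0,4],[0,0,-0.08,0,6],[0,0,-0.08,0,7],[0,0,-0.08,0,7],[0,0,-3,0,7],[0,0,-7,0,7.5],[0,0,-11,0,8.5],[0,0,-12,0,8.5]],
  ],
)

```text
t: 18.07
tool_pos: [0.532, 0.4301, 0.1479]
eef_rot: [3.134, 0.004, 2.748]
contact_force: [1.0, 0.8, 1.5]
gripper_width: 0.0849
finger_force: 0.0
```

```bash
python3 wr.py pot50 .5285 .428 w12; python3 rim.py holder50 .5285 .4275 w12; python3 go.py .367 -.319 .15
```

```text
pred [314.24939382 241.83551722] 6324.556424917653
[313. 246.] 6134 [ 269  203   90   87 6134] xy [0.5307 0.4266] area exp 6284
best 0.48 [0.5291 0.4285] [0.0005 0.0007]
t 18.17 pos [0.531  0.4293 0.145 ] rpy [3.1362e+00 3.0000e-03 2.7478e+00] shift cm [-13.57 -75.39  -0.86] j [ 0.66  0.6   1.55  0.    0.98 -0.51]
```

View pics/w12.png

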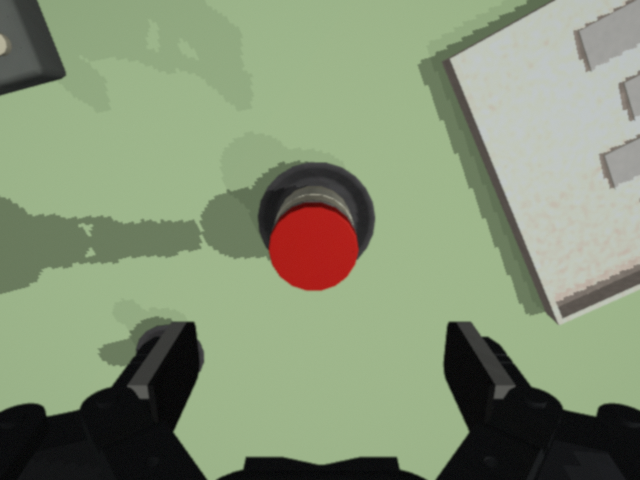

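pot50 sits centred in its holder. On to pot64.

drive_tool(
  targets=[
    [[-13.6,-75.4,-0.5,0,8.5],[-13.6,-75.4,-0.5,0,8.5],[-13.6,-75.4,-0.5,0,8.5],[-13.6,-75.4,-0.5,0,8.5],[-13.6,-75.4,-0.5,0,8.5],[-13.6,-75.4,-0.5,0,8.5],[-13.6,-75.4,-0.5,0,8.5],[-13.6,-75.4,-0.5,0,8.5]],
  ],
)

```text
t: 18.83
tool_pos: [0.456, 0.1005, 0.1423]
eef_rot: [-3.14, -0.002, 2.748]
contact_force: [0.6, -0.9, -0.5]
gripper_width: 0.0852
finger_force: 0.0
```

drive_tool(
  targets=[
    [[-7.6,-42.3,-0.3,0,8.5],[-7.6,-42.3,-0.3,0,8.5],[-7.6,-42.3,-0.3,0,8.5],[-7.6,-42.3,-0.3,0,8.5],[-7.6,-42.3,-0.3,0,8.5],[-7.6,-42.3,-0.3,0,8.5],[-7.6,-42.3,-0.3,0,8.5],[-7.6,-42.3,-0.3,0,8.5]],
  ],
)

```text
t: 19.5
tool_pos: [0.3847, -0.2246, 0.1449]
eef_rot: [3.141, -0.003, 2.748]
contact_force: [1.0, -0.2, 0.9]
gripper_width: 0.0845
finger_force: 0.0
```

```bash
python3 go.py .367 -.319 .15
```

```text
t 19.5 pos [ 0.3847 -0.2246  0.1449] rpy [ 3.1411e+00 -2.6000e-03  2.7477e+00] shift cm [-1.99 -9.4  -0.52] j [-0.56  0.3   2.08  0.    0.76 -1.73]
```

drive_tool(
  targets=[
    [[-2,-9.4,-0.5,0,8.5],[-2,-9.4,-0.5,0,8.5],[-2,-9.4,-0.5,0,8.5],[-2,-9.4,-0.5,0,8.5],[-2,-9.4,-0.5,0,8.5],[-2,-9.4,-0.5,0,8.5]],
  ],
)

```text
t: 20.0
tool_pos: [0.3682, -0.3161, 0.1501]
eef_rot: [3.14, -0.003, 2.748]
contact_force: [0.0, 0.1, 0.2]
gripper_width: 0.0851
finger_force: 0.0
```

```bash
python3 wr.py pot64 .367 -.319 w13; python3 go.py .367 -.319 .02
```

```text
pred [315.46874412 249.60693585] 10529.624981275527
[313. 247.] 9895 [ 256  191  114  112 9895] xy [ 0.3649 -0.3197] area exp 10580
[610. 250.] 2935 [ 577  221   63   59 2935] xy [ 0.431  -0.1669] area exp 11642
t 20.05 pos [ 0.3685 -0.316   0.1504] rpy [ 3.1406e+00 -2.2000e-03  2.7489e+00] shift cm [-0.   -0.35 13.04] j [-0.73  0.34  1.99  0.    0.81 -1.91]
```

drive_tool(
  targets=[
    [[0.35,-0.4,2,0,8.5],[0.35,-0.4,4.5,0,8.5],[0.35,-0.4,8,0,8.5],[0.35,-0.4,11,0,8.5],[0.35,-0.4,13,0,8.5],[0.35,-0.4,13.1,0,7],[0.35,-0.4,13.1,0,5.4],[0.35,-0.4,13.1,0,5.4]],
  ],
)

```text
t: 20.72
tool_pos: [0.3647, -0.3195, 0.021]
eef_rot: [-3.142, 0.0, 2.749]
contact_force: [-0.2, -0.2, -1.3]
gripper_width: 0.0629
finger_force: 65.7
```

drive_tool(
  targets=[
    [[0,0,0,0,5.4],[0,0,0,0,5.4],[0,0,0,0,5.4],[0,0,0,0,5.4]],
  ],
)

```text
t: 21.05
tool_pos: [0.3645, -0.3204, 0.0211]
eef_rot: [-3.141, 0.001, 2.748]
contact_force: [0.2, 0.5, -1.5]
gripper_width: 0.0628
finger_force: 65.7
```

```bash
python3 go.py .661 .003 .12
```

```text
t 21.05 pos [ 0.3645 -0.3204  0.0211] rpy [-3.1411e+00  1.4000e-03  2.7478e+00] shift cm [-14.98  41.24  -9.89] j [-0.75  0.59  2.04 -0.    0.52 -1.92]
```

drive_tool(
  targets=[
    [[0,0,-3,0,5.4],[0,0,-7,0,5.4],[0,0,-10.3,0,5.4],[-15,41.2,-11,0,5.4],[-15,41.2,-11,0,5.4],[-15,41.2,-11,0,5.4],[-15,41.2,-11,0,5.4],[-15,41.2,-11,0,5.4]],
  ],
)

```text
t: 21.72
tool_pos: [0.5061, -0.1652, 0.1272]
eef_rot: [3.142, 0.001, 2.747]
contact_force: [1.1, -1.1, -1.9]
gripper_width: 0.0625
finger_force: 67.2
```

drive_tool(
  targets=[
    [[-7.8,21.4,-0.2,0,5.4],[-7.8,21.4,-0.2,0,5.4],[-7.8,21.4,-0.2,0,5.4],[-7.8,21.4,-0.2,0,5.4],[-7.8,21.4,-0.2,0,5.4],[-7.8,21.4,-0.2,0,5.4],[-7.8,21.4,-0.2,0,5.4]],
  ],
)

```text
t: 22.3
tool_pos: [0.6623, 0.0046, 0.1291]
eef_rot: [3.14, 0.003, 2.751]
contact_force: [0.4, -0.5, -1.2]
gripper_width: 0.0631
finger_force: 67.1
```

```bash
python3 go.py .661 .003 .06
```

```text
t 22.3 pos [0.6623 0.0046 0.1291] rpy [3.1397e+00 2.8000e-03 2.7514e+00] shift cm [ 0.07 -0.21  6.91] j [-0.01  0.59  1.61  0.    0.94 -1.19]
```

drive_tool(
  targets=[
    [[0,-0.1,3,0,5.4],[0,-0.1,6,0,5.4],[0,-0.1,6.9,0,5.4],[0,-0.1,6.9,0,5.4],[0,-0.1,6.9,0,5.4]],
  ],
)

```text
t: 22.72
tool_pos: [0.6585, -0.0005, 0.0598]
eef_rot: [-3.141, -0.001, 2.747]
contact_force: [0.2, 0.1, -1.4]
gripper_width: 0.0629
finger_force: 67.1
```

```bash
python3 go.py .661 .003 .0261; python3 rim.py holder64 .661 .003 w14; python3 chk.py pot64 .0211
```

```text
t 22.72 pos [ 6.585e-01 -5.000e-04  5.980e-02] rpy [-3.1412e+00 -9.0000e-04  2.7471e+00] shift cm [-0.1   0.42  3.37] j [-0.02  0.69  1.63 -0.    0.82 -1.2 ]
best 0.69 [0.6649 0.0018] [0.0005 0.0006]
seen l,r,bottom 202 441 473
0 cap [200. 308.] [446. 512.]
0 base [245. 228.] [399. 368.]
0.002 cap [199. 300.] [447. 506.]
0.002 base [245. 223.] [399. 364.]
0.004 cap [199. 293.] [447. 501.]
0.004 base [245. 218.] [399. 360.]
```

View pics/w14.png

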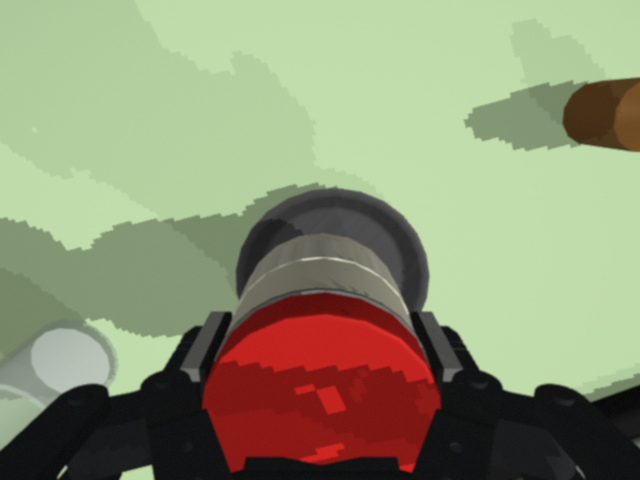

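Holder rim spans columns 237–428 (top row 188) and the pot base is centred near column 321, so shift about +5 mm y and −3.5 mm x.

drive_tool(
  targets=[
    [[-0.35,0.5,0,0,5.4],[-0.35,0.5,1,0,5.4],[-0.35,0.5,2,0,5.4],[-0.35,0.5,2.8,0,5.4],[-0.35,0.5,3.2,0,5.4],[-0.35,0.5,3.3,0,5.4],[-0.35,0.5,3.3,0,5.4]],
  ],
)

```text
t: 23.4
tool_pos: [0.6635, 0.0033, 0.0257]
eef_rot: [-3.141, -0.001, 2.748]
contact_force: [0.8, -0.5, -1.6]
gripper_width: 0.0629
finger_force: 67.3
```

drive_tool(
  targets=[
    [[0,0,0.05,0,5.4],[0,0,0.1,0,5.4],[0,0,0.1,0,5.4]],
  ],
)

```text
t: 23.65
tool_pos: [0.6642, 0.0034, 0.0258]
eef_rot: [3.141, 0.0, 2.748]
contact_force: [-0.3, -0.4, -2.1]
gripper_width: 0.0631
finger_force: 67.3
```

drive_tool(
  targets=[
    [[0,0,0.05,0,5.4],[0,0,0.1,0,5.4],[0,0,0.15,0,5.4],[0,0,0.15,0,5.4]],
  ],
)

```text
t: 23.98
tool_pos: [0.6643, 0.0033, 0.0249]
eef_rot: [3.141, 0.001, 2.748]
contact_force: [-0.9, -0.4, 4.7]
gripper_width: 0.0624
finger_force: 67.7
```

Contact (about 6 N); release.

drive_tool(
  targets=[
    [[0,0,0,0,7.4],[0,0,0,0,8],[0,0,0,0,8],[0,0,0,0,8],[0,0,-3,0,8.2],[0,0,-7,0,8.5],[0,0,-11,0,8.5],[0,0,-12,0,8.5]],
  ],
)

```text
t: 24.65
tool_pos: [0.6675, 0.0034, 0.1506]
eef_rot: [3.138, 0.008, 2.748]
contact_force: [2.3, 0.6, 2.0]
gripper_width: 0.0852
finger_force: 0.0
```

drive_tool(
  targets=[
    [[0,0,-6,0,8.5],[0,0,-10,0,8.5],[0,0,-10,0,8.5],[0,0,-10,0,8.5]],
  ],
)

```text
t: 24.98
tool_pos: [0.6669, 0.0034, 0.2499]
eef_rot: [3.138, 0.009, 2.748]
contact_force: [0.7, 1.0, -0.1]
gripper_width: 0.0853
finger_force: 0.0
```

```bash
python3 wr.py pot64 .664 .003 w15; python3 rim.py holder64 .664 .0025 w15
python3 - <<'E'
from h import *
im=save('scene','scene9');cv2.imwrite('pics/s9c.png',cv2.resize(im[190:330,80:560,::-1],None,fx=1.66,fy=1.66,interpolation=cv2.INTER_CUBIC))
E
```

```text
pred [318.47350604 203.40424737] 5481.5987396033015
[ 7. 11.] 396 [  0   0  18  27 396] xy [ 0.4599 -0.1407] area exp 9177
[319. 207.] 5339 [ 277  167   84   82 5339] xy [0.6668 0.0019] area exp 5446
best 0.44 [0.6648 0.0014] [0.0006 0.0008]
```

View pics/w15.png

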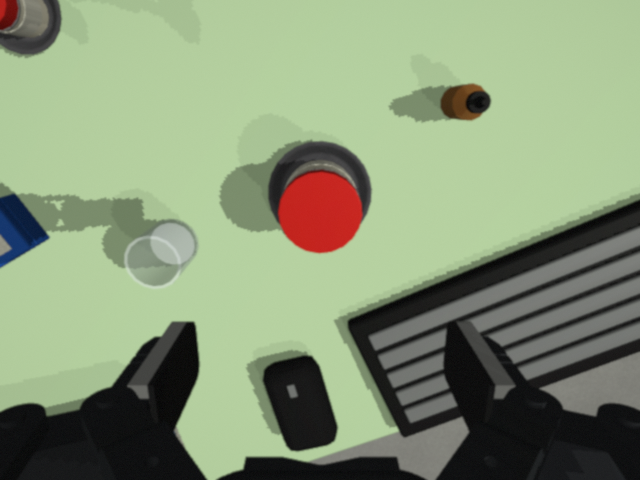

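View pics/s9c.png

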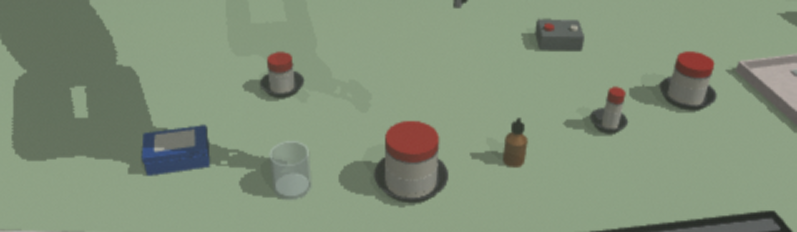

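The crop shows all four pots upright in their holders: 36 at (280,75), 64 at (411,160), 22 at (613,108) and 50 at (690,80). The beaker and dropper have not moved. I hand in.

```bash
python3 -c "from station import *;print(sign_off())"
```

```text
the job is handed in; nothing more can be done
None
```

All four pots stand upright in their matching holders, placed smallest to largest, with floor contact felt for each; the dropper bottle and beaker were not touched, and the job was handed in at about 25 s of the 125 s allowed.

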